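Feel the dial lock open and show it to the bench camera

ROBOT

A 6-joint arm with a two-finger parallel gripper is mounted at the origin on the work surface. World frame = base frame: x ahead of the robot, y to its left, z up, the work surface at z = 0. Lengths are in m, angles in rad, forces in N, time in s.
With the tool pointing down it reaches from about 0.35 to 0.975 m from the base axis. Payload 4.9 kg.
Tool frame: the origin (TCP) lies at the very end of the fingers, on their centre line; the grasp point (between the pads) lies 19 mm behind it; y points along the fingers, z is the direction in which the jaws open and shut, and the axes are right-handed (so a half turn about y gives the same grasp; the last joint's range is limited). The gripper opens to 85 mm and grips with 20 to 120 N. Pads are 22 mm wide; open, the fingers measure 114 mm over their backs; the gripper's body (76 mm by 85 mm) begins 54 mm behind the grasp point. The pads swing forward as they close: fully open they stand 13 mm farther back than shut.
Start: joints at [-1.417, 0.053, 1.613, -0, 1.476, -0.119], TCP at [0.168, -0.602, 0.231] pointing down, gripper open.
Joint ranges: [-3.01, 3.01], [-1.01, 2.22], [0.06, 2.58], [-1.02, 4.17], [0.09, 2.62], [-3.14, 3.14]. Speed limits (rad/s): [2.57, 2.57, 3.14, 3.14, 3.14, 3.14].

INTERFACE

Orientations are given as a rotation vector (axis times angle).
In Python, from station import ctrl gives the robot as it stands.
- The arm moves only by the tool arm_command, never from a script. Its argument "steps" is a list of rows, each a list of 3 entries, a list of its own where there are three numbers: the shift along the tool's x, y, z in m, then the turn, a rotation vector about the tool's x, y, z in degrees, then the opening, from 0 (shut) to 1 (fully open). In form: [[[dx, dy, dz], [ax, ay, az], gripper], ...]. A call has 1 to 5 rows; each row is the pose to reach, as a shift and turn from the pose measured when the call began, along the tool's axes at that moment; what a row does not reach only later rows make up. A row lasts 1/10 s, in which the tool goes at most 50 mm and 8.59 degrees, less where a joint would pass 70% of its speed; a pose out of reach is approached as far as the arm can. A call with a gripper value outside its range is refused whole. The fingers move at their own pace and stop on an object; "force" is the grip in N (left out, the last holds). Time passes only in rows, so rows that repeat a pose let the fingers close. It gives the time, the measured TCP pose, the force and the opening at its end, in the units of the state.
- ctrl.get_obs(): the state, without advancing time (a new reading comes with each control period).
- ctrl.get_image(name): name is "side" or "top"; returns a dict with "img" (384x512x3 uint8, red, green, blue), "camera_matrix" (3x3 intrinsics, pixels), "world_from_camera" (4x4, takes a point from camera to world coordinates). Camera axes: x right, y up, looking along -z (the intrinsics and any distortion apply to the point x, -y, -z); pixel columns grow to the right and rows downward; lengths in m; the calibration is good to about 2 mm. A picture is of the moment at which its call begins. There is no depth.
- ctrl.finish_job(): hands the job in, once; it reports no verdict.
Trained networks look in a picture, given as the dict that the camera call returned (one of the last four; its "shot" number tells which), for a name from the list of things; names that differ only in an ending like _2 or _b are one class to them, and where a whole thing is asked for, a point or a joint stands for the part that bears it (a point fixed in the world has none). Each returns a list of dicts, best first, with "confidence" (0 to 1); they miss things now and then, are a little off and sometimes report something else, mostly with a low value. They report only what shows in the picture. A call takes as long as a camera call.
- ctrl.boxes_of(picture, name): "position" ([row, column] in pixels, amid what is visible of it).
The state is a dict: "t": time; "q": joint angles; "dq": joint speeds; "effort": joint torques, N m; "tool_pos": TCP position; "tool_rot": TCP orientation; "contact_force": force on the tool from outside, world axes, zero at the start; "wrist_torque": the same for the moment, N m; "opening": finger opening in m.
Only numpy, scipy, OpenCV 4.12 (cv2) and the standard library are available. Lean on these libraries where they do the work, as an engineer would, in place of code of your own. Each camera call takes 0.05 s, during which the arm holds its last target.

TASK

Turn the black dial of the lock in the grey cradle clockwise until you feel the shackle click out a little, then, with the lock still sitting in its cradle, pull the shackle straight out as far as it goes. Then lift the opened lock out and finish while holding it still in the air over the middle of the green mat, at about the height of the bench camera's lens, with the dial facing up, the shackle still out and only the gripper carrying it. Leave everything else on the bench where it stands.

Things in the scene. Friction and masses are not known exactly. Their poses are not given: they have to be found in the camera images.
- lock: Steel dial padlock lying flat in the cradle: body 64 (x) x 60 (y) x 30 (z) mm, blue top, about 0.5 kg. Origin: centre of the body's underside; z up. The black dial is on the middle of the top, the U-shaped shackle lies level and sticks out of the -x face. It can be lifted by the dial's bar or by its 60 mm width at mid length.
- dial_grip (a point): Grip point on the dial's axis, 57 mm above the lock's underside, 8 mm below the dial's top. The dial is a disc 44 mm across, 5 mm thick, on the body's top, with an upright grip bar on it 40 mm long, 14 wide, 30 tall. Axes turn with the dial: x along the bar's length (white line on the -x half), y across it, z up.
- dial (a joint): Dial angle, rad, 0 (stop) to 3.0, growing clockwise from above; at 0 the bar lies along the lock's x. Starts at 0.1 to 0.6; the opening position is between 1.3 and 2.4, different every time and not marked. Takes about 0.1 N m to turn. There the shackle springs out by itself with a click and then blocks the dial, which can only rock about 0.15 rad: do not force it.
- shackle (a joint): How far the shackle is out, m: 0 locked, jumps to about 0.011 at the click (red bands show on its legs), 0.024 fully out at a stop. Locked, it cannot be pulled. After the click it takes about 3 N to pull on and stays where it is left.
- shackle_grip (a point): Middle of the shackle's cross bar (round, 9 mm thick, straight for 31 mm along the lock's y), 73.5 mm from the lock's origin along its -x when locked, 35 mm above the bench. Legs 38 mm clear apart; locked, 37 mm clear between bar and lock, of which the cradle's front lip takes 6 mm, lower than the bar. Axes as the lock's: pull to -x.
- cradle: Grey cradle fixed to the bench that keeps the lock from turning: block 80 (x) x 74 (y) x 20 (z) mm; the lock rests on it at 20 mm height between lips 12 to 14 mm high with 2 mm of play; the middle of each long side is free of lips. Origin: centre of the underside, axes as the lock's.
- station: Camera station fixed to the bench: green mat 120 x 120 x 3 mm with a white circle in its middle, and a black bench camera on a thin post 160 mm from the mat's centre on its +x side (away from the robot), top at 158 mm; foot 60 x 70 mm. Origin: centre of the mat's underside.
- lens (a point): Lens of the bench camera, 140 mm above the bench, looking to the station's -x, across the mat.
- board_tray: Bystander, leave alone: cardboard tray with a green circuit board in it, 100 x 160 x 35 mm. Origin: middle of its underside.
- spool: Bystander, leave alone: blue solder spool, 52 across, 39 tall mm. Origin: middle of its underside.
- tape: Bystander, leave alone: yellow roll of tape lying flat, 84 across, 19 high mm. Origin: middle of its underside.
- flux: Bystander, leave alone: small amber bottle, 40 across, 85 tall mm. Origin: middle of its underside.
- driver: Bystander, leave alone: screwdriver with a red handle, lying. Origin: middle of its underside.
- pen_cup: Bystander, leave alone: dark steel pen cup, 76 across, 95 tall, pens stand out to 146 mm. Origin: middle of its underside.
- meter: Bystander, leave alone: yellow hand-held meter lying on its back, 150 x 75 x 44 mm. Origin: middle of its underside.

How it is judged:
By the outcome, as a careful person would: the job done as asked, in the order asked, and still so for the second after the job is handed in, while the arm keeps its last pose, push and grip.
It also fails if it takes over 67 s, if anything falls off the work surface, if the arm or the gripper's body presses on something with over 40 N, if the wrist force passes 120 N, or if a joint passes its speed limit or range.

## Working session

There is one attempt and no reset: what is moved stays moved. The work goes in short steps, Python scripts to look and compute and a tool call to move; the robot and the scene stay as the last step left them, time stands still between calls to the robot, and variables do not carry over. Pictures are saved under pics/ and viewed, and the job is handed in when it is done.

Besides the shell and the picture viewer there is one more tool, called in YAML: its name, and indented under it one key for each argument. arm_command: Moves the arm, as the interface text tells. Its arguments: {"type":"object","properties":{"steps":{"type":"array"},"force":{"type":"number"}},"required":["steps"]}

```bash
mkdir -p pics; ls; cat > h.py <<'E'
import numpy as np,cv2
from station import ctrl
from scipy.spatial.transform import Rotation as R
def shot(name,fn=None):
    p=ctrl.get_image(name)
    if fn: cv2.imwrite('pics/'+fn,p['img'][:,:,::-1])
    return p
def ray(p,row,col):
    K=p['camera_matrix'];T=p['world_from_camera']
    d=np.array([(col-K[0,2])/K[0,0],-(row-K[1,2])/K[1,1],-1.])
    return T[:3,3],T[:3,:3]@d
def onz(p,row,col,z):
    o,d=ray(p,row,col);return o+d*(z-o[2])/d[2]
def proj(p,X):
    K=p['camera_matrix'];T=p['world_from_camera']
    c=T[:3,:3].T@(np.asarray(X)-T[:3,3]);return np.array([K[1,2]+K[1,1]*(-c[1])/(-c[2]),K[0,2]+K[0,0]*c[0]/(-c[2])])
E
python3 - <<'E'
from h import *
np.set_printoptions(precision=4,suppress=True)
a=shot('top','top0.png');b=shot('side','side0.png')
print(a.keys());print(a['camera_matrix'],a['world_from_camera'],b['camera_matrix'],b['world_from_camera'])
for n in ['lock','dial_grip','shackle_grip','cradle','station','lens','dial','shackle']:
  for p in (a,b):
    try: 
      for r in ctrl.boxes_of(p,n)[:2]: print(n,r)
    except Exception as e: print(n,e)
o=ctrl.get_obs();print(o)
print(R.from_rotvec(o['tool_rot']).as_matrix())
E
```

```text
pics
dict_keys(['img', 'camera_matrix', 'world_from_camera', 'shot'])
[[488.0719   0.     263.4091]
 [  0.     488.0719 197.8715]
 [  0.       0.       1.    ]] [[-0.0162  0.9759 -0.2178  0.2096]
 [-0.9999 -0.0146  0.0091 -0.0215]
 [ 0.0057  0.2179  0.976   1.5451]
 [ 0.      0.      0.      1.    ]] [[446.6252   0.     255.7245]
 [  0.     446.6252 193.1724]
 [  0.       0.       1.    ]] [[-0.9815  0.1255 -0.1447  0.3453]
 [-0.1908 -0.7059  0.6821  0.8135]
 [-0.0166  0.6971  0.7168  1.0005]
 [ 0.      0.      0.      1.    ]]
lock {'position': [195.8, 203.7], 'confidence': 0.95}
lock {'position': [266.2, 235.0], 'confidence': 0.71}
dial_grip {'position': [197.0, 198.9], 'confidence': 0.63}
dial_grip {'position': [261.6, 226.3], 'confidence': 0.54}
shackle_grip {'position': [216.5, 203.7], 'confidence': 0.54}
shackle_grip {'position': [261.2, 253.8], 'confidence': 0.56}
cradle {'position': [207.9, 203.2], 'confidence': 0.64}
cradle {'position': [280.8, 231.3], 'confidence': 0.7}
station {'position': [168.5, 316.6], 'confidence': 0.6}
station {'position': [172.7, 230.2], 'confidence'
[... 232 characters left out ...]
sition': [258.6, 227.9], 'confidence': 0.65}
shackle {'position': [215.5, 206.5], 'confidence': 0.62}
shackle {'position': [269.2, 251.2], 'confidence': 0.42}
{'t': 0.9, 'q': array([-1.417 ,  0.0527,  1.6129,  0.    ,  1.476 , -0.119 ]), 'dq': array([-0.0003,  0.0007, -0.0003, -0.0012,  0.0001, -0.001 ]), 'effort': array([  0.0009, -39.3682, -37.0469,  -0.    ,   0.0004,   0.    ]), 'tool_pos': array([ 0.1684, -0.6019,  0.2313]), 'tool_rot': array([-0.2848,  2.0755, -2.0755]), 'contact_force': array([ 1.0176,  0.7044, -0.2027]), 'wrist_torque': array([-0.0002, -0.0364,  0.0214]), 'opening': 0.08532230547772442}
[[-0.963   0.      0.2694]
 [-0.2694 -0.     -0.963 ]
 [-0.     -1.      0.    ]]
```

```bash
python3 - <<'E'
import cv2
for n in ('top0','side0'):
    i=cv2.imread(f'pics/{n}.png'); cv2.imwrite(f'pics/{n}_b.png',cv2.resize(i,(800,600)))
i=cv2.imread('pics/top0.png'); cv2.imwrite('pics/top0_c.png',cv2.resize(i[140:260,140:260],(600,600),interpolation=cv2.INTER_CUBIC))
i=cv2.imread('pics/side0.png'); cv2.imwrite('pics/side0_c.png',cv2.resize(i[220:320,180:300],(720,600),interpolation=cv2.INTER_CUBIC))
E
```

```text
(no output)
```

View pics/top0_b.png

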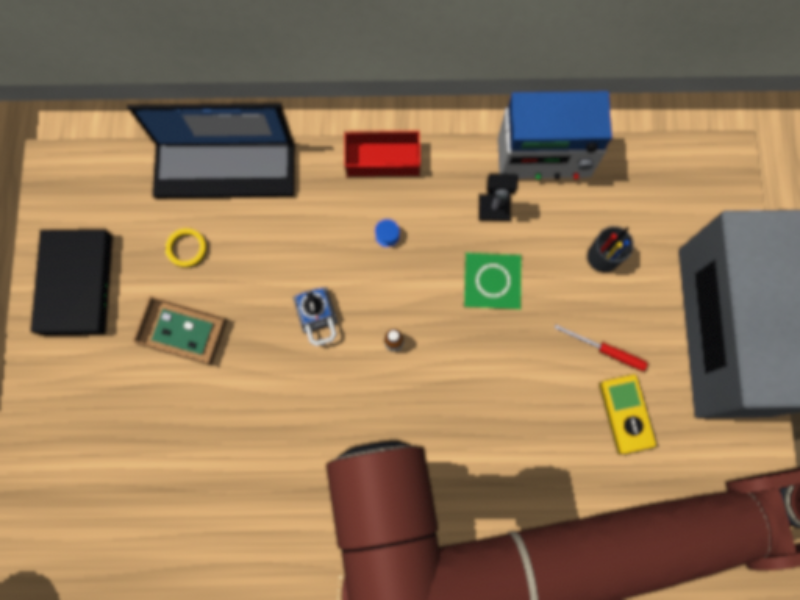

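View pics/side0_b.png

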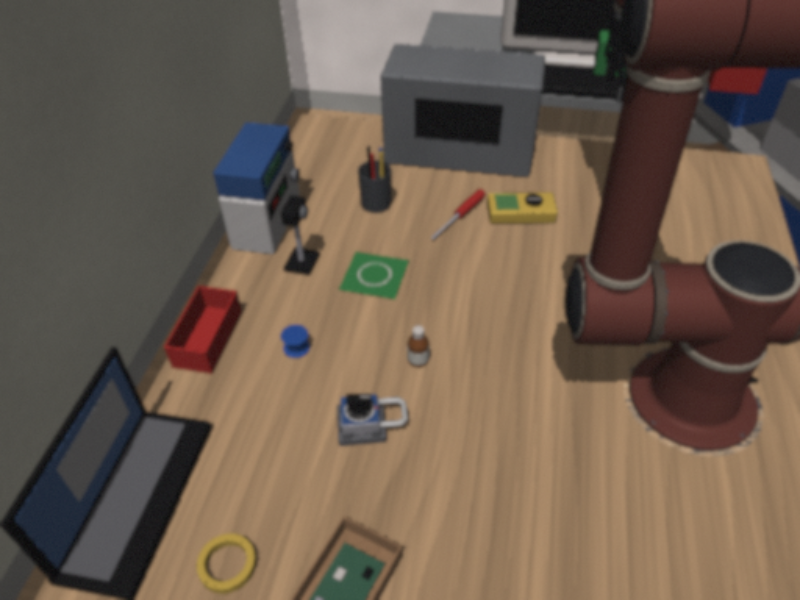

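View pics/top0_c.png

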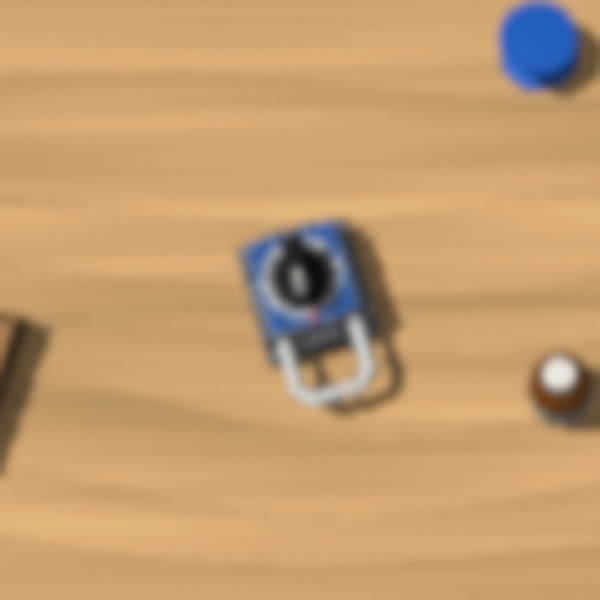

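View pics/side0_c.png

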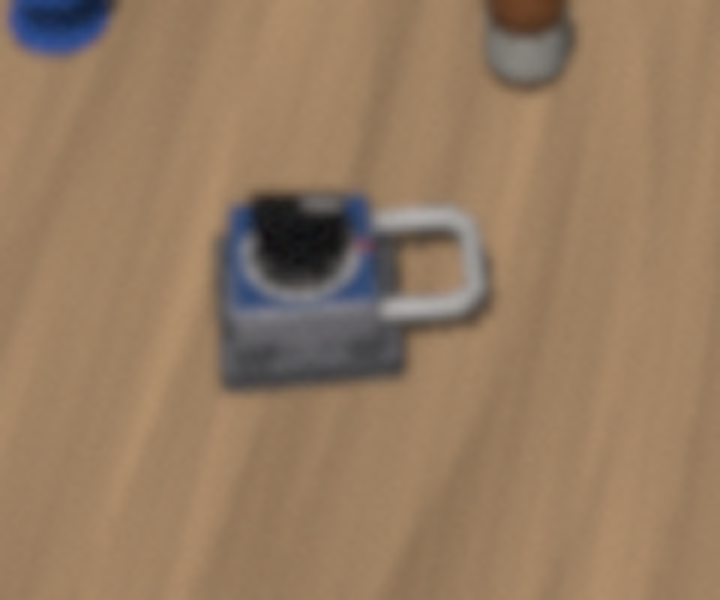

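```bash
cat > fit.py <<'E'
from h import *
import pickle
from scipy.optimize import least_squares
E
python3 - <<'E'
from h import *
np.set_printoptions(precision=4,suppress=True)
from scipy.optimize import least_squares
a=shot('top');b=shot('side')
import pickle;pickle.dump((a,b),open('ab.pkl','wb'))
T=lambda x,y:np.array([140+y/5,140+x/5])
S=lambda x,y:np.array([220+y/6,180+x/6])
C=[(a,T(245,250),(.032,.03,.05)),(a,T(347,222),(.032,-.03,.05)),(a,T(325,395),(-.0735,0,.035)),
(b,S(232,310),(.032,.03,.05)),(b,S(380,302),(-.032,.03,.05)),(b,S(238,205),(.032,-.03,.05)),(b,S(367,198),(-.032,-.03,.05)),(b,S(477,262),(-.0735,0,.035))]
def W(v,X):
    c,s=np.cos(v[2]),np.sin(v[2]);return np.array([v[0]+c*X[0]-s*X[1],v[1]+s*X[0]+c*X[1],X[2]])
for sel in (C[:3],C[3:],C):
    f=lambda v:np.concatenate([proj(p,W(v,X))-m for p,m,X in sel])
    r=least_squares(f,[.5,.15,0]);print(r.x,f(r.x))
v=r.x
for p,n,(c0,r0,s) in ((a,'t',(140,140,5)),(b,'s',(180,220,6))):
    im=p['img'][r0:r0+120,c0:c0+120] if n=='t' else p['img'][r0:r0+100,c0:c0+120]
    im=cv2.resize(im,None,fx=s,fy=s,interpolation=cv2.INTER_CUBIC)[:,:,::-1].copy()
    def q(X): u=proj(p,W(v,X));return (int((u[1]-c0+.5)*s),int((u[0]-r0+.5)*s))
    for z,col in ((.05,(0,255,0)),):
        P=[(.032,.03,z),(.032,-.03,z),(-.032,-.03,z),(-.032,.03,z)]
        for i in range(4):cv2.line(im,q(P[i]),q(P[(i+1)%4]),col,1)
    P=[(.04,.037,.0),(.04,-.037,.0),(-.04,-.037,.0),(-.04,.037,.0)]
    for i in range(4):cv2.line(im,q(P[i]),q(P[(i+1)%4]),(0,255,255),1)
    P=[(-.0735-.0045,.0155,.035),(-.0735-.0045,-.0155,.035)];cv2.line(im,q(P[0]),q(P[1]),(0,0,255),1)
    P=[(-.0735+.0045,.0155,.035),(-.0735+.0045,-.0155,.035)];cv2.line(im,q(P[0]),q(P[1]),(0,0,255),1)
    for g in (.1,.35,.6):
        cc=np.array([np.cos(-g),np.sin(-g)])*.02
        cv2.line(im,q((cc[0],cc[1],.085)),q((-cc[0],-cc[1],.085)),(255,0,255),1)
    cv2.imwrite(f'pics/ov_{n}.png',im)
for n in ('station',):
    print('mat',onz(a,176,316,0)) 
for u in ((298,280),(301,300),(293,240)):
    r_,c_=T(*u);print(W((0,0,0),onz(a,r_,c_,.085)))
g=a['img'].astype(int);m=(g[:,:,1]>g[:,:,0]+40)&(g[:,:,1]>g[:,:,2]+30);m[:, :280]=0;m[:,350:]=0;m[:150]=0;m[220:]=0
ys,xs=np.nonzero(m);print(len(ys));rr=cv2.minAreaRect(np.c_[xs,ys].astype(np.float32));print(rr,onz(a,rr[0][1],rr[0][0],.003))
g=b['img'].astype(int);m=(g[:,:,1]>g[:,:,0]+30)&(g[:,:,1]>g[:,:,2]+20);m[:,:200]=0;m[:,280:]=0;m[:150]=0;m[210:]=0
ys,xs=np.nonzero(m);h=cv2.approxPolyDP(cv2.convexHull(np.c_[xs,ys]),4,True)[:,0];print(h,[onz(b,y,x,.003)[:2] for x,y in h])
E
```

```text
[0.5507 0.161  0.1938] [-1.3224  0.5376  0.4504 -1.1195  0.8632  0.5774]
[0.5534 0.164  0.2539] [ 0.8859 -0.2269  0.6721  0.315  -0.7505 -1.3105 -1.0435  1.5025  0.0523
 -0.2817]
[0.5527 0.1628 0.2276] [-1.5549 -0.2959 -0.3889 -2.0821  0.0652  0.7897  0.2647 -0.1822  0.6079
  0.3504 -1.358  -0.6671 -1.1328  2.1358  0.3208  0.0753]
mat [ 0.6253 -0.2096  0.    ]
[0.5442 0.1603 0.085 ]
[0.5316 0.1583 0.085 ]
[0.5695 0.1637 0.085 ]
1123
((315.00775146484375, 179.3128204345703), (35.34432601928711, 34.178672790527344), 2.385944366455078) [ 0.6133 -0.2055  0.003 ]
[[260 167]
 [251 190]
 [218 184]
 [228 162]] [array([ 0.5559, -0.2567]), array([ 0.564 , -0.1468]), array([ 0.6729, -0.1548]), array([ 0.666 , -0.2625])]
```

View pics/ov_t.png

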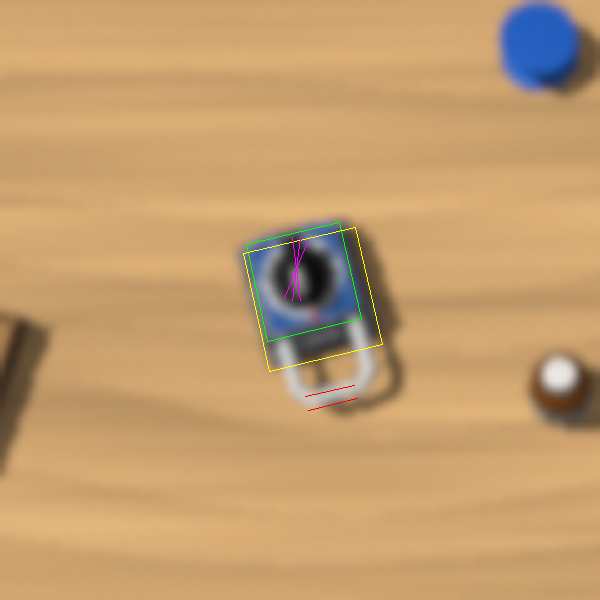

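View pics/ov_s.png

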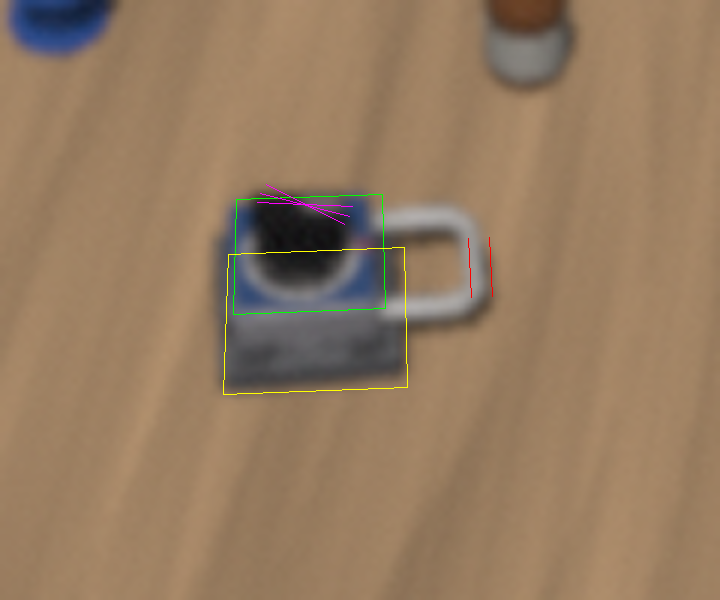

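```bash
cat > rf.py <<'E'
from h import *
import pickle,sys
from scipy.optimize import minimize
SS=6
def hull(P): return cv2.convexHull(np.round(P).astype(np.int32))
def box(x0,x1,y0,y1,z0,z1): return [(x,y,z) for x in(x0,x1) for y in(y0,y1) for z in(z0,z1)]
def parts(dial,sh):
    c,s=np.cos(-dial),np.sin(-dial);rot=lambda P:[(c*x-s*y,s*x+c*y,z) for x,y,z in P]
    ring=lambda r,z:[(r*np.cos(t),r*np.sin(t),z) for t in np.linspace(0,6.28,40)]
    L=[]
    L.append((1,[box(-.04,.04,-.037,.037,0,.032)]))
    L.append((1,[box(-.032,.032,-.03,.03,.02,.05)]))
    x=-.0735-sh;w=.0045;z=(.0305,.0395)
    L.append((3,[box(x+.007,-.032,sg*.0235-w,sg*.0235+w,*z) for sg in(1,-1)]+[box(x-w,x+w,-.0155,.0155,*z)]+
      [[(x+dx,sg*.0155,zz) for dx in(-w,w) for zz in z]+[(x+.008,sg*.0235+dx,zz) for dx in(-w,w) for zz in z] for sg in(1,-1)]))
    L.append((4,[box(-.032,.032,-.03,.03,.05,.05)]))
    L.append((6,[box(-.040,-.032,-.015,.015,.02,.033)][:0]))
    L.append((5,[ring(.026,.0502)]))
    L.append((2,[ring(.022,.05)+ring(.022,.055)]))
    L.append((2,[rot(box(-.02,.02,-.007,.007,.055,.085))]))
    L.append((3,[rot(box(-.018,-.002,-.0015,.0015,.0852,.0852))]))
    return L
def labels(p,v,dial,sh,win,off):
    r0,r1,c0,c1=win;im=np.zeros(((r1-r0)*SS,(c1-c0)*SS),np.uint8)
    c,s=np.cos(v[2]),np.sin(v[2])
    for lab,hs in parts(dial,sh):
        for P in hs:
            P=np.array(P);W=np.c_[v[0]+c*P[:,0]-s*P[:,1],v[1]+s*P[:,0]+c*P[:,1],P[:,2]]
            u=np.array([proj(p,w) for w in W])+off
            cv2.fillConvexPoly(im,hull(np.c_[(u[:,1]-c0+.5)*SS,(u[:,0]-r0+.5)*SS]),lab)
    return im
def feat(im,win):
    h,w=win[1]-win[0],win[3]-win[2];F=[]
    for l in range(6):
        m=cv2.GaussianBlur((im==l).astype(np.float32),(0,0),SS*1.0);F.append(cv2.resize(m,(w,h),interpolation=cv2.INTER_AREA).ravel())
    return np.array(F).T
def loss(x,views,sh):
    E=.5*np.sum((np.array(x[4:])/.7)**2)*.003
    for k,(p,win) in enumerate(views):
        F=feat(labels(p,x[:3],x[3],sh,win,np.array(x[4+2*k:6+2*k])),win)
        I=p['img'][win[0]:win[1],win[2]:win[3]].reshape(-1,3)/255.
        B=np.linalg.lstsq(F,I,rcond=None)[0];E+=np.mean(np.minimum(np.abs(F@B-I),.25))
    return E
E
python3 - <<'E'
from rf import *
np.set_printoptions(precision=4,suppress=True)
a,b=pickle.load(open('ab.pkl','rb'))
V=[(a,(176,226,180,226)),(b,(246,290,208,268))]
best=[]
for d in (.2,.5):
  x0=np.array([.552,.161,.23,d,0,0,0,0])
  S=np.array([.004,.004,.06,.2,.7,.7,.7,.7])
  f=lambda u:loss(x0+u*S,V,0.)
  sim=np.r_[[np.zeros(8)],np.eye(8)]
  r=minimize(f,np.zeros(8),method='Nelder-Mead',options=dict(initial_simplex=sim,maxfev=900,xatol=.01,fatol=1e-6))
  print(r.fun,x0+r.x*S)
E
```

```text
0.09299116692057927 [ 0.5545  0.1617  0.2473  0.1589  0.11   -0.0299 -0.0646 -0.2754]
0.09413947051302614 [ 0.5553  0.1614  0.2648  0.2521  0.2929  0.0169  0.2422 -0.1546]
```

```bash
cat > go.py <<'E'
from h import *
np.set_printoptions(precision=4,suppress=True)
def state():
    o=ctrl.get_obs();M=R.from_rotvec(o['tool_rot']).as_matrix();z=M[:,2]
    print('t',round(o['t'],2),'tcp',o['tool_pos'],'phi',round(float(np.arctan2(z[1],z[0])),4),'F',o['contact_force'],'Tq',o['wrist_torque'],'open',round(o['opening'],4),'q6',round(o['q'][5],3))
    return o,M
def to(target,phi):
    """shift in tool axes and turn to reach target with tool down, jaw angle phi"""
    o,M=state()
    d=M.T@(np.array(target)-o['tool_pos'])
    z=np.array([np.cos(phi),np.sin(phi),0]);y=np.array([0,0,-1.]);x=np.cross(y,z)
    G=np.c_[x,y,z]
    rv=R.from_matrix(M.T@G).as_rotvec(degrees=True)
    print('shift',d,'turn',rv)
E
python3 -c "
from go import *
to((.5547,.1617,.15),1.65)
a=__import__('pickle').load(open('ab.pkl','rb'))[0]
print(onz(a,270,445,.0),onz(a,140,455,.2))"
```

```text
t 1.0 tcp [ 0.1684 -0.6019  0.2313] phi -1.298 F [-0.411   0.4793 -0.5542] Tq [-0.0213 -0.0116  0.0061] open 0.0853 q6 -0.119
shift [-0.5777  0.0813 -0.6313] turn [  -0.0023 -168.9094   -0.0031]
[ 0.3133 -0.6036  0.    ] [ 0.6738 -0.5939  0.2   ]
```

arm_command:
  steps:
    - [[-0.029,0,-0.032],[0,-8,0],1]
    - [[-0.058,0,-0.063],[0,-16,0],1]
    - [[-0.087,0,-0.095],[0,-24,0],1]
    - [[-0.116,0,-0.126],[0,-32,0],1]
    - [[-0.145,0,-0.158],[0,-40,0],1]

```text
t: 1.5
tool_pos: [0.266, -0.4092, 0.2314]
tool_rot: [-0.866, 1.632, -1.633]
contact_force: [-0.2, 0.2, 0.2]
opening: 0.0855
```

```bash
python3 -c "
from go import *
to((.5547,.1617,.15),1.65)"
```

```text
t 1.5 tcp [ 0.266  -0.4092  0.2314] phi -0.5946 F [-0.1884  0.1672  0.2393] Tq [-0.0023 -0.0453  0.0109] open 0.0855 q6 -0.553
shift [-0.6346  0.0813 -0.0807] turn [  -0.0106 -128.6066    0.0326]
```

arm_command:
  steps:
    - [[-0.042,0,-0.005],[0,-8.5,0],1]
    - [[-0.084,0,-0.011],[0,-17,0],1]
    - [[-0.127,0,-0.016],[0,-25.5,0],1]
    - [[-0.169,0,-0.021],[0,-34,0],1]
    - [[-0.211,0,-0.027],[0,-42,0],1]

```text
t: 2.0
tool_pos: [0.3623, -0.2178, 0.2317]
tool_rot: [-1.274, 1.101, -1.104]
contact_force: [0.7, -0.2, 0.6]
opening: 0.0852
```

```bash
python3 -c "
from go import *
to((.5547,.1617,.15),1.65)"
```

```text
t 2.0 tcp [ 0.3623 -0.2178  0.2317] phi 0.1438 F [ 0.7325 -0.2219  0.6063] Tq [ 0.0158 -0.0102  0.0159] open 0.0852 q6 -0.862
shift [-0.3481  0.0815  0.2447] turn [ -0.0013 -86.2963   0.1021]
```

arm_command:
  steps:
    - [[-0.035,0,0.024],[0,-8.5,0],1]
    - [[-0.07,0,0.049],[0,-17,0],1]
    - [[-0.105,0.0,0.073],[0,-25.5,0],1]
    - [[-0.14,0.0,0.098],[0,-34,0],1]
    - [[-0.174,0.0,0.122],[0,-42.5,0],1]

```text
t: 2.5
tool_pos: [0.4587, -0.0262, 0.232]
tool_rot: [-1.505, 0.529, -0.533]
contact_force: [0.8, -0.7, 0.7]
opening: 0.0853
```

```bash
python3 -c "
from go import *
to((.5547,.1617,.15),1.65)"
```

```text
t 2.5 tcp [ 0.4587 -0.0262  0.232 ] phi 0.8922 F [ 0.8372 -0.6702  0.6512] Tq [ 0.0035 -0.0202 -0.0335] open 0.0853 q6 -1.111
shift [-0.0434  0.082   0.2065] turn [  0.0336 -43.4181   0.1611]
```

arm_command:
  steps:
    - [[-0.009,0.01,0.041],[0,-8.5,0],0.6]
    - [[-0.017,0.02,0.083],[0,-17,0],0.6]
    - [[-0.026,0.03,0.124],[0,-25.5,0],0.6]
    - [[-0.035,0.05,0.165],[0,-34,0],0.6]
    - [[-0.0434,0.082,0.2065],[0,-42.5,0.1],0.6]

```text
t: 3.0
tool_pos: [0.5557, 0.1617, 0.1535]
tool_rot: [-1.57, -0.06, 0.05]
contact_force: [0.8, -0.4, 0.9]
opening: 0.0515
```

```bash
python3 -c "
from go import *
to((.5547,.1617,.11),1.65)
a=shot('top','t1.png');b=shot('side','s1.png')
i=cv2.resize(a['img'][140:260,140:260],(600,600))[:,:,::-1];cv2.imwrite('pics/t1c.png',i)
i=cv2.resize(b['img'][190:310,180:300],(600,600))[:,:,::-1];cv2.imwrite('pics/s1c.png',i)
"
```

```text
t 3.0 tcp [0.5557 0.1617 0.1535] phi 1.6408 F [ 0.7526 -0.3776  0.8878] Tq [-0.0819 -0.0853  0.0038] open 0.0515 q6 -1.485
shift [-0.0013  0.0435  0.0001] turn [ 0.0279 -0.5246  0.3358]
```

View pics/t1c.png

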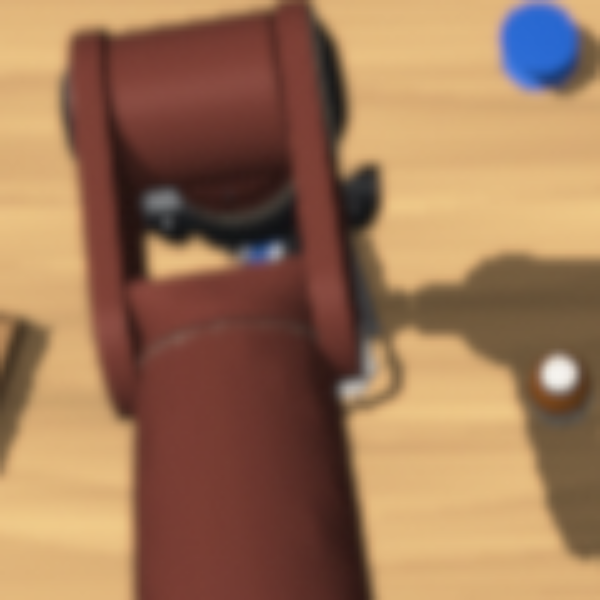

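View pics/s1c.png

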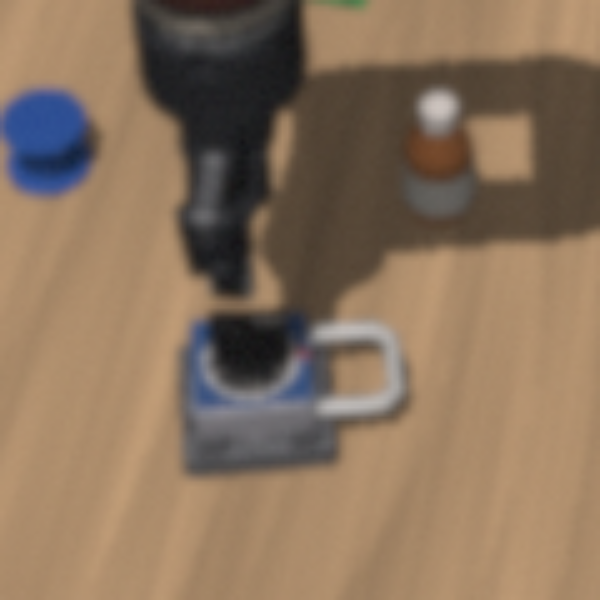

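arm_command:
  steps:
    - [[-0.001,0.03,0],[0,-0.5,0.3],0.6]
    - [[-0.001,0.06,0],[0,-0.5,0.3],0.6]
    - [[-0.001,0.085,0],[0,-0.5,0.3],0.6]
    - [[-0.001,0.0925,0],[0,-0.5,0.3],0.6]
    - [[-0.001,0.0925,0],[0,-0.5,0.3],0.6]

```text
t: 3.6
tool_pos: [0.549, 0.1618, 0.0525]
tool_rot: [-1.571, -0.048, 0.073]
contact_force: [0.7, 0.1, -0.5]
opening: 0.0511
```

```bash
python3 -c "
from go import *
to((.5547,.1617,.061),1.65)
a=shot('side','s2.png')
i=cv2.resize(a['img'][190:310,180:300],(600,600))[:,:,::-1];cv2.imwrite('pics/s2c.png',i)
"
```

```text
t 3.6 tcp [0.549  0.1618 0.0525] phi 1.6481 F [ 0.6531  0.1277 -0.518 ] Tq [ 0.0177 -0.0193  0.0416] open 0.0511 q6 -1.492
shift [ 0.0055 -0.0086 -0.0005] turn [ 0.0486 -0.1108 -0.918 ]
```

View pics/s2c.png

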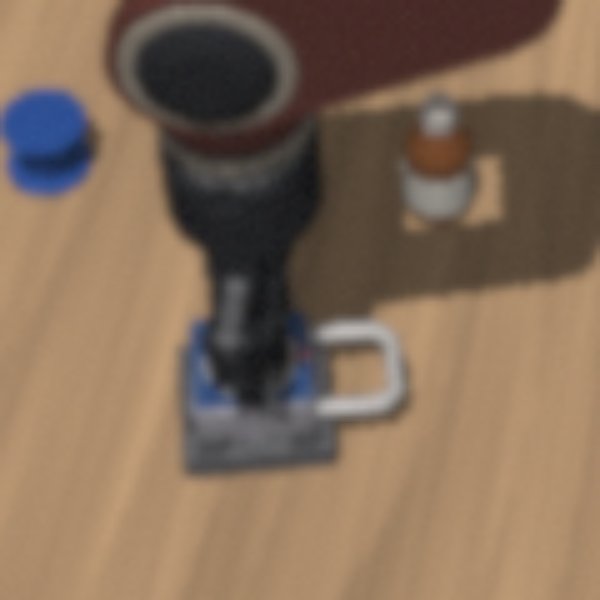

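arm_command:
  steps:
    - [[0.0055,-0.0085,0],[0,0,-0.9],0.6]
    - [[0.0055,-0.0085,0],[0,0,-0.9],0.6]
    - [[0.0055,-0.0085,0],[0,0,-0.9],0.6]

```text
t: 3.95
tool_pos: [0.5574, 0.1626, 0.0648]
tool_rot: [-1.57, -0.066, 0.056]
contact_force: [-0.2, 0.2, -0.4]
opening: 0.0515
```

```bash
python3 -c "
from go import *
to((.5547,.1617,.061),1.65)
"
```

```text
t 3.95 tcp [0.5574 0.1626 0.0648] phi 1.648 F [-0.1841  0.2301 -0.3858] Tq [ 0.0149  0.0122 -0.0083] open 0.0515 q6 -1.492
shift [-0.0028  0.0038 -0.0007] turn [ 0.0146 -0.1117  0.3708]
```

arm_command:
  steps:
    - [[-0.0028,0.0035,-0.0007],[0,0,0.37],0.6]
    - [[-0.0028,0.0035,-0.0007],[0,0,0.37],0.6]
    - [[-0.0028,0.0035,-0.0007],[0,0,0.37],0.6]
    - [[-0.0028,0.0035,-0.0007],[0,0,0.37],0.6]

```text
t: 4.35
tool_pos: [0.5545, 0.1617, 0.061]
tool_rot: [-1.57, -0.06, 0.061]
contact_force: [0.2, 0.1, 0.1]
opening: 0.0512
```

```bash
python3 -c "
from go import *
to((.5547,.1617,.061),1.65)
"
```

```text
t 4.35 tcp [0.5545 0.1617 0.061 ] phi 1.6481 F [0.1723 0.0667 0.1363] Tq [0.0273 0.0309 0.0006] open 0.0512 q6 -1.493
shift [ 0.0002  0.     -0.    ] turn [ 0.0175 -0.1111 -0.0264]
```

arm_command:
  steps:
    - [[0,0,0],[0,0,0],0]
    - [[0,0,0],[0,0,0],0]
    - [[0,0,0],[0,0,0],0]
    - [[0,0,0],[0,0,0],0]
    - [[0,0,0],[0,0,0],0]
  force: 20

```text
t: 4.85
tool_pos: [0.5544, 0.1617, 0.061]
tool_rot: [-1.57, -0.06, 0.061]
contact_force: [-0.3, -1.1, -0.5]
opening: 0.0134
```

```bash
python3 -c "
from go import *
to((.5547,.1617,.061),1.65)
"
```

```text
t 4.85 tcp [0.5544 0.1617 0.061 ] phi 1.6481 F [-0.2611 -1.0881 -0.521 ] Tq [-0.1131 -0.0081 -0.0268] open 0.0134 q6 -1.493
shift [ 0.0003  0.     -0.    ] turn [ 0.0241 -0.1109 -0.0316]
```

arm_command:
  steps:
    - [[0,0,0],[0,8,0],0]
    - [[0,0,0],[0,16,0],0]
    - [[0,0,0],[0,24,0],0]
    - [[0,0,0],[0,32,0],0]
    - [[0,0,0],[0,40,0],0]
  force: 25

```text
t: 5.35
tool_pos: [0.5548, 0.1627, 0.0611]
tool_rot: [-1.513, 0.49, -0.491]
contact_force: [1.7, 3.8, -1.2]
opening: 0.0138
```

```bash
python3 -c "
from go import *
to((.5547,.1617,.061),1.65)
"
```

```text
t 5.35 tcp [0.5548 0.1627 0.0611] phi 0.9442 F [ 1.6883  3.7978 -1.2141] Tq [ 0.7305 -0.2493  0.1043] open 0.0138 q6 -0.789
shift [ 0.0005  0.0001 -0.0008] turn [ -0.1135 -40.4386   0.0102]
```

arm_command:
  steps:
    - [[0,0,0],[0,4,0],0]
    - [[0,0,0],[0,8,0],0]
    - [[0,0,0],[0,12,0],0]
    - [[0,0,0],[0,15,0],0]
    - [[0,0,0],[0,15,0],0]

```text
t: 5.85
tool_pos: [0.555, 0.1632, 0.0611]
tool_rot: [-1.454, 0.693, -0.693]
contact_force: [0.5, 1.9, -1.2]
opening: 0.0139
```

```bash
python3 -c "
from go import *
to((.5547,.1617,.061),1.65)
"
```

```text
t 5.85 tcp [0.555  0.1632 0.0611] phi 0.6825 F [ 0.5296  1.9361 -1.2133] Tq [ 0.2581 -0.1922  0.012 ] open 0.0139 q6 -0.528
shift [ 0.001   0.0001 -0.0011] turn [ -0.1891 -55.4341   0.0048]
```

arm_command:
  steps:
    - [[0,0,0],[0,1.4,0],0]
    - [[0,0,0],[0,2.8,0],0]
    - [[0,0,0],[0,4.2,0],0]
    - [[0,0,0],[0,5.6,0],0]
    - [[0,0,0],[0,7,0],0]

```text
t: 6.35
tool_pos: [0.5551, 0.1632, 0.0612]
tool_rot: [-1.419, 0.788, -0.788]
contact_force: [1.6, 2.1, -2.1]
opening: 0.0135
```

```bash
python3 -c "
from go import *
state()
"
```

```text
t 6.35 tcp [0.5551 0.1632 0.0612] phi 0.5584 F [ 1.6174  2.0526 -2.0506] Tq [ 0.2683 -0.3351  0.1166] open 0.0135 q6 -0.404
```

arm_command:
  steps:
    - [[0,0,0],[0,1.4,0],0]
    - [[0,0,0],[0,2.8,0],0]
    - [[0,0,0],[0,4.2,0],0]
    - [[0,0,0],[0,5.6,0],0]
    - [[0,0,0],[0,7,0],0]

```text
t: 6.85
tool_pos: [0.5552, 0.1633, 0.0612]
tool_rot: [-1.38, 0.883, -0.883]
contact_force: [2.5, 1.4, -2.6]
opening: 0.0133
```

```bash
python3 -c "
from go import *
state()
"
```

```text
t 6.85 tcp [0.5552 0.1633 0.0612] phi 0.4342 F [ 2.5067  1.3838 -2.5698] Tq [ 0.2779 -0.3774  0.0371] open 0.0133 q6 -0.279
```

arm_command:
  steps:
    - [[0,0,0],[0,1.4,0],0]
    - [[0,0,0],[0,2.8,0],0]
    - [[0,0,0],[0,4.2,0],0]
    - [[0,0,0],[0,5.6,0],0]
    - [[0,0,0],[0,7,0],0]

```text
t: 7.35
tool_pos: [0.5552, 0.1633, 0.0612]
tool_rot: [-1.336, 0.978, -0.977]
contact_force: [2.5, 2.1, -0.6]
opening: 0.0138
```

```bash
python3 -c "
from go import *
state()
a=shot('side','s3.png');c=shot('top')
i=cv2.resize(a['img'][200:300,180:300],(720,600))[:,:,::-1];cv2.imwrite('pics/s3c.png',i)
cv2.imwrite('pics/t3.png',cv2.resize(c['img'][140:260,140:260],(600,600))[:,:,::-1])
"
```

```text
t 7.35 tcp [0.5552 0.1633 0.0612] phi 0.3099 F [ 2.4988  2.0786 -0.6252] Tq [ 0.2818 -0.3654  0.0939] open 0.0138 q6 -0.155
```

View pics/s3c.png

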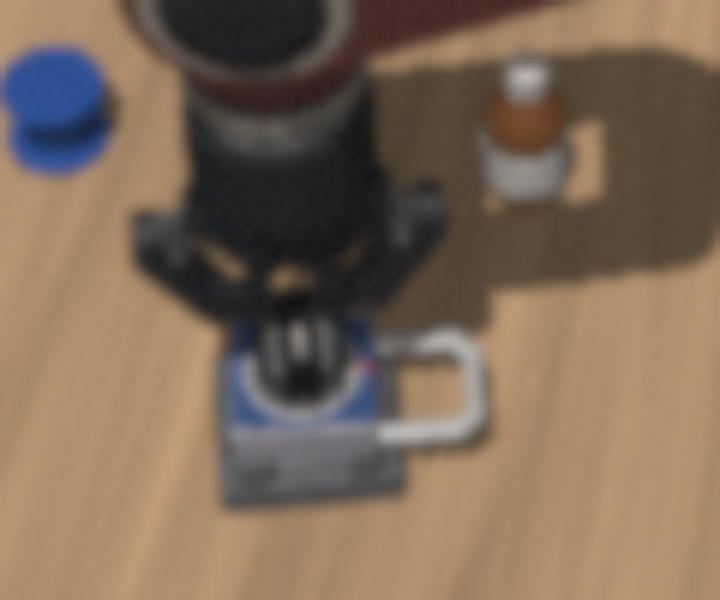

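View pics/t3.png

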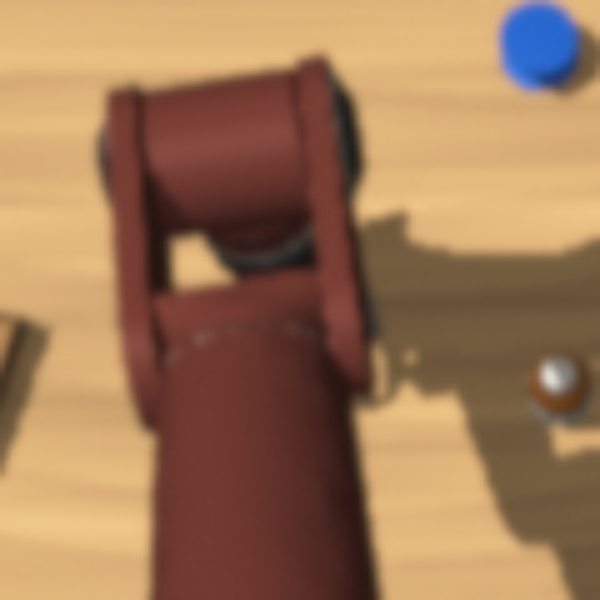

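arm_command:
  steps:
    - [[0,0,0],[0,1.4,0],0]
    - [[0,0,0],[0,2.8,0],0]
    - [[0,0,0],[0,4.2,0],0]
    - [[0,0,0],[0,5.6,0],0]
    - [[0,0,0],[0,7,0],0]

```text
t: 7.95
tool_pos: [0.5551, 0.1633, 0.0612]
tool_rot: [-1.288, 1.07, -1.069]
contact_force: [1.7, 0.9, -1.6]
opening: 0.0137
```

```bash
python3 -c "
from go import *
state()
"
```

```text
t 7.95 tcp [0.5551 0.1633 0.0612] phi 0.1869 F [ 1.7221  0.886  -1.6037] Tq [ 0.2721 -0.4194  0.1414] open 0.0137 q6 -0.032
```

arm_command:
  steps:
    - [[0,0,0],[0,1.4,0],0]
    - [[0,0,0],[0,2.8,0],0]
    - [[0,0,0],[0,4.2,0],0]
    - [[0,0,0],[0,5.6,0],0]
    - [[0,0,0],[0,7,0],0]

```text
t: 8.45
tool_pos: [0.5551, 0.1632, 0.0612]
tool_rot: [-1.235, 1.163, -1.162]
contact_force: [1.8, 1.5, -1.7]
opening: 0.0133
```

```bash
python3 -c "
from go import *
state()
"
```

```text
t 8.45 tcp [0.5551 0.1632 0.0612] phi 0.0627 F [ 1.7833  1.5304 -1.6518] Tq [ 0.1774 -0.3875  0.011 ] open 0.0133 q6 0.092
```

```bash
cat > chk.py <<'E'
from go import *
state()
b=shot('side','cur.png');r=cv2.imread('pics/s3.png')[:,:,::-1]
w=(slice(248,282),slice(246,275))
print('diff',np.abs(b['img'][w].astype(int)-r[w]).mean())
cv2.imwrite('pics/curc.png',cv2.resize(b['img'][200:300,180:300],(720,600))[:,:,::-1])
E
python3 chk.py
```

```text
t 8.45 tcp [0.5551 0.1632 0.0612] phi 0.0627 F [ 1.7833  1.5304 -1.6518] Tq [ 0.1774 -0.3875  0.011 ] open 0.0133 q6 0.092
diff 11.187626774847871
```

arm_command:
  steps:
    - [[0,0,0],[0,1.4,0],0]
    - [[0,0,0],[0,2.8,0],0]
    - [[0,0,0],[0,4.2,0],0]
    - [[0,0,0],[0,5.6,0],0]
    - [[0,0,0],[0,7,0],0]

```text
t: 9.0
tool_pos: [0.5551, 0.1631, 0.0612]
tool_rot: [-1.176, 1.255, -1.253]
contact_force: [2.6, 1.9, -2.0]
opening: 0.0134
```

```bash
python3 chk.py
```

```text
t 9.0 tcp [0.5551 0.1631 0.0612] phi -0.0621 F [ 2.5863  1.8614 -2.0336] Tq [ 0.1186 -0.4118  0.0679] open 0.0134 q6 0.217
diff 13.506423258958757
```

Diff is high; look.

View pics/curc.png

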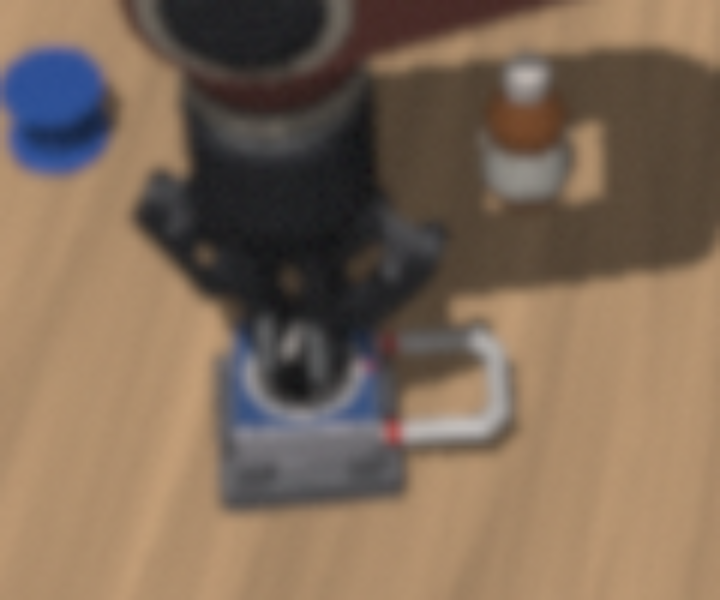

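arm_command:
  steps:
    - [[0,0,0],[0,-1.5,0],0]
    - [[0,0,0],[0,-1.5,0],0.4]
    - [[0,0,0],[0,-1.5,0],0.4]
    - [[0,0,0],[0,-1.5,0],0.4]
    - [[0,0,0],[0,-1.5,0],0.4]

```text
t: 9.55
tool_pos: [0.555, 0.163, 0.0612]
tool_rot: [-1.189, 1.236, -1.235]
contact_force: [-0.4, -0.3, -0.4]
opening: 0.0346
```

```bash
python3 -c "
from go import *
to((.555,.1627,.13),0.25)
"
```

```text
t 9.55 tcp [0.555  0.163  0.0612] phi -0.0365 F [-0.3758 -0.2776 -0.4098] Tq [ 0.0071  0.0332 -0.0114] open 0.0346 q6 0.191
shift [ 0.0002 -0.0688  0.0001] turn [ -0.0883 -16.4149  -0.15  ]
```

arm_command:
  steps:
    - [[0,-0.03,0],[0,0,0],0.4]
    - [[0,-0.065,0],[0,-6,0],0.4]
    - [[0,-0.069,0],[0,-12,0],0.4]
    - [[0,-0.069,0],[0,-16.4,0],0.4]
    - [[0,-0.069,0],[0,-16.4,0],0.4]

```text
t: 10.05
tool_pos: [0.5551, 0.1629, 0.1308]
tool_rot: [-1.313, 1.023, -1.023]
contact_force: [-0.5, -0.6, 0.0]
opening: 0.0342
```

```bash
python3 -c "
from go import *
to((.4731,.1418,.10),0.25)
"
```

```text
t 10.05 tcp [0.5551 0.1629 0.1308] phi 0.2495 F [-0.5078 -0.5629  0.0422] Tq [0.0703 0.0427 0.0371] open 0.0342 q6 -0.095
shift [ 0.0002  0.0306 -0.0848] turn [-0.1625 -0.0295 -0.1254]
```

arm_command:
  steps:
    - [[0,0,-0.04],[0,0,0],0.4]
    - [[0,0,-0.085],[0,0,0],0.4]
    - [[0,0.03,-0.085],[-0.16,0,-0.1],0.4]
    - [[0,0.03,-0.085],[-0.16,0,-0.1],0.4]
    - [[0,0.03,-0.085],[-0.16,0,-0.1],0.4]

```text
t: 10.55
tool_pos: [0.4724, 0.1419, 0.1]
tool_rot: [-1.318, 1.026, -1.023]
contact_force: [0.6, -0.1, -0.6]
opening: 0.0338
```

```bash
python3 -c "
from go import *
to((.4731,.1418,.017),0.25)
b=shot('side');c=shot('top')
cv2.imwrite('pics/s4.png',cv2.resize(b['img'][200:300,180:300],(720,600))[:,:,::-1])
cv2.imwrite('pics/t4.png',cv2.resize(c['img'][140:260,140:260],(600,600))[:,:,::-1])
"
```

```text
t 10.55 tcp [0.4724 0.1419 0.1   ] phi 0.2486 F [ 0.6224 -0.105  -0.5581] Tq [ 0.0101 -0.0061 -0.0016] open 0.0338 q6 -0.108
shift [0.0003 0.083  0.0008] turn [ 0.1064 -0.078  -0.038 ]
```

View pics/s4.png

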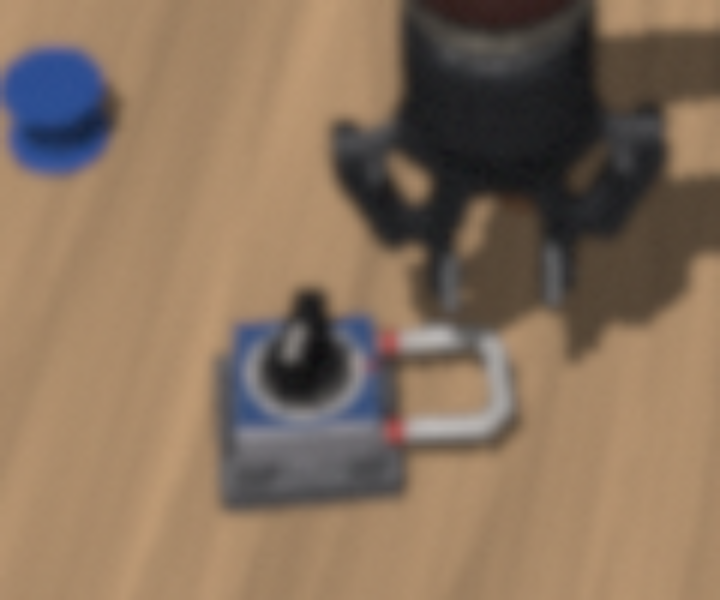

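View pics/t4.png

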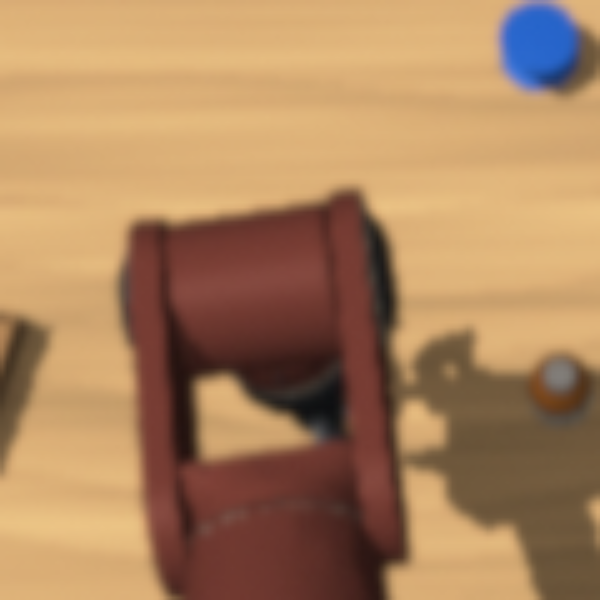

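```bash
python3 -c "
from go import *
import pickle
a,b=pickle.load(open('ab.pkl','rb'))
P=np.array([.4724,.1419,.1]);ph=.2486;z=np.array([np.cos(ph),np.sin(ph),0]);n=np.array([-z[1],z[0],0])
for u in ((335,125),(335,170),(400,245),(448,305),(555,300),(660,150),(580,230)):
  for k in (0.,.011):
    o,d=ray(b,200+u[1]/6,180+u[0]/6);X=o+d*((n@(P+n*k-o))/(n@d));print(u,k,'along',round((X-P)@z,4),'up',round(X[2]-P[2],4))
v=(.555,.1627,.25)
for u in ((502,385),):
  X=onz(b,200+u[1]/6,180+u[0]/6,.035);d=X[:2]-np.array(v[:2]);print(X,d@[np.cos(.25),np.sin(.25)],d@[-np.sin(.25),np.cos(.25)])
"

```

```text
(335, 125) 0.0 along 0.0631 up 0.1098
(335, 125) 0.011 along 0.0627 up 0.1225
(335, 170) 0.0 along 0.0644 up 0.0826
(335, 170) 0.011 along 0.064 up 0.0958
(400, 245) 0.0 along 0.0402 up 0.0326
(400, 245) 0.011 along 0.0402 up 0.0466
(448, 305) 0.0 along 0.0213 up -0.0098
(448, 305) 0.011 along 0.0216 up 0.0049
(555, 300) 0.0 along -0.0239 up -0.0105
(555, 300) 0.011 along -0.0229 up 0.0042
(660, 150) 0.0 along -0.0647 up 0.084
(660, 150) 0.011 along -0.063 up 0.0972
(580, 230) 0.0 along -0.0337 up 0.0359
(580, 230) 0.011 along -0.0325 up 0.0499
[0.4705 0.1449 0.035 ] -0.08625988150136425 0.0036299211753088208
```

arm_command:
  steps:
    - [[-0.001,0.03,0],[0,0,0],0.4]
    - [[-0.001,0.06,0],[0,0,0],0.4]
    - [[-0.001,0.078,0],[0,0,0],0.4]
    - [[-0.001,0.082,0],[0,0,0],0.4]
    - [[-0.001,0.082,0],[0,0,0],0.4]

```text
t: 11.15
tool_pos: [0.4743, 0.1432, 0.0193]
tool_rot: [-1.316, 1.024, -1.024]
contact_force: [-0.4, -0.1, 0.0]
opening: 0.0341
```

```bash
python3 -c "
from go import *
to((.4731,.1418,.017),0.25)
b=shot('side')
cv2.imwrite('pics/s5.png',cv2.resize(b['img'][200:300,180:300],(720,600))[:,:,::-1])
"
```

```text
t 11.15 tcp [0.4743 0.1432 0.0193] phi 0.2488 F [-0.4084 -0.133   0.0281] Tq [-0.0213 -0.044  -0.0245] open 0.0341 q6 -0.106
shift [ 0.0011  0.0023 -0.0015] turn [ 0.0045 -0.0708 -0.029 ]
```

View pics/s5.png

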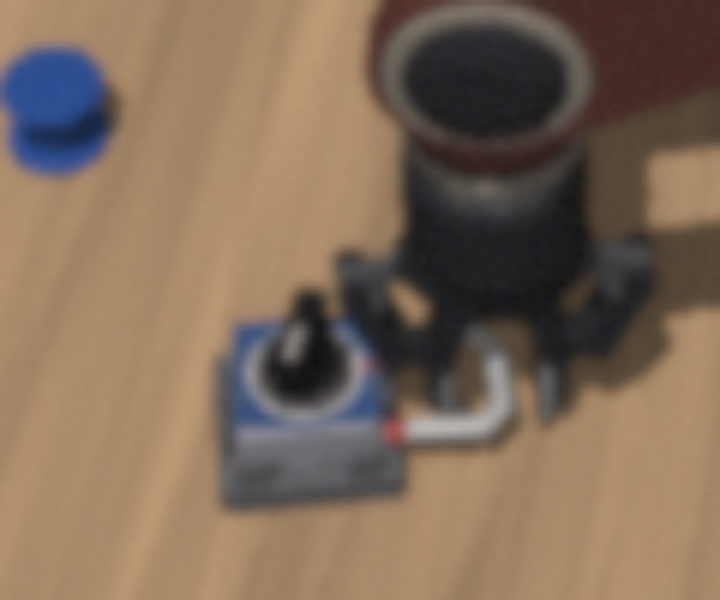

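arm_command:
  steps:
    - [[0,0.002,0],[0,0,0],0]
    - [[0,0.002,0],[0,0,0],0]
    - [[0,0.002,0],[0,0,0],0]
    - [[0,0.002,0],[0,0,0],0]
  force: 20

```text
t: 11.6
tool_pos: [0.4753, 0.1434, 0.019]
tool_rot: [-1.314, 1.022, -1.025]
contact_force: [-3.8, -0.5, 2.3]
opening: 0.0081
```

```bash
python3 -c "
from go import *
to((.4731,.1418,.017),0.25)
b=shot('side')
cv2.imwrite('pics/s6.png',cv2.resize(b['img'][200:300,180:300],(720,600))[:,:,::-1])
"
```

```text
t 11.6 tcp [0.4753 0.1434 0.019 ] phi 0.2489 F [-3.8209 -0.4854  2.3396] Tq [-0.0693  0.3796  0.0169] open 0.0081 q6 -0.106
shift [ 0.001   0.002  -0.0025] turn [-0.148  -0.0617 -0.0109]
```

View pics/s6.png

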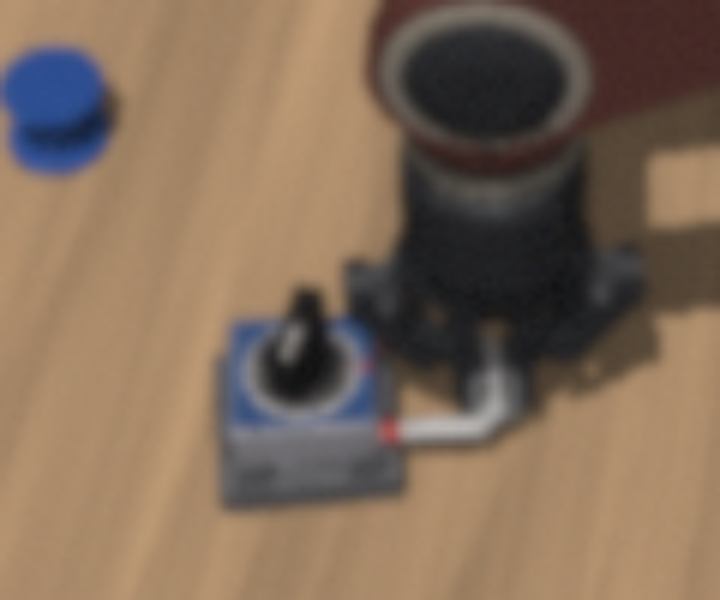

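arm_command:
  steps:
    - [[0,0,-0.002],[0,0,0],0]
    - [[0,0,-0.004],[0,0,0],0]
    - [[0,0,-0.006],[0,0,0],0]
    - [[0,0,-0.008],[0,0,0],0]
    - [[0,0,-0.01],[0,0,0],0]
  force: 40

```text
t: 12.15
tool_pos: [0.466, 0.141, 0.0192]
tool_rot: [-1.313, 1.021, -1.025]
contact_force: [2.1, 0.2, 1.8]
opening: 0.0073
```

```bash
python3 -c "
from go import *
state()"
```

```text
t 12.15 tcp [0.466  0.141  0.0192] phi 0.2489 F [2.067  0.1857 1.799 ] Tq [ 0.1333 -0.3191  0.0471] open 0.0073 q6 -0.109
```

arm_command:
  steps:
    - [[0,0,-0.002],[0,0,0],0]
    - [[0,0,-0.003],[0,0,0],0]
    - [[0,0,-0.004],[0,0,0],0]

```text
t: 12.45
tool_pos: [0.4623, 0.14, 0.0192]
tool_rot: [-1.313, 1.021, -1.026]
contact_force: [2.3, 0.2, 1.0]
opening: 0.0073
```

```bash
python3 -c "
from go import *
state()
b=shot('side')
cv2.imwrite('pics/s7.png',cv2.resize(b['img'][200:300,180:300],(720,600))[:,:,::-1])
"
```

```text
t 12.45 tcp [0.4623 0.14   0.0192] phi 0.2488 F [2.3005 0.2292 1.0313] Tq [ 0.1165 -0.3556  0.0233] open 0.0073 q6 -0.11
```

View pics/s7.png

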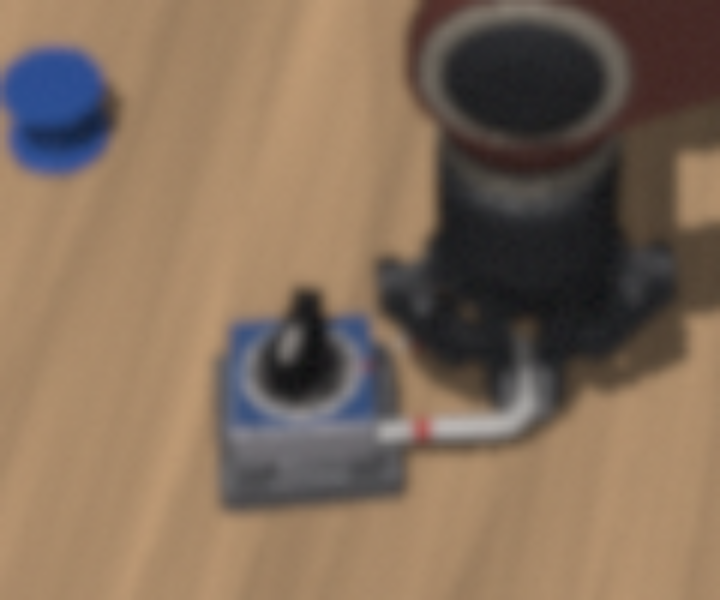

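arm_command:
  steps:
    - [[0,0,-0.001],[0,0,0],0]
    - [[0,0,-0.002],[0,0,0],0]

```text
t: 12.7
tool_pos: [0.4604, 0.1395, 0.0193]
tool_rot: [-1.312, 1.021, -1.026]
contact_force: [3.3, 0.8, -0.1]
opening: 0.0074
```

```bash
python3 -c "
from go import *
state()"
```

```text
t 12.7 tcp [0.4604 0.1395 0.0193] phi 0.2488 F [ 3.316   0.806  -0.0763] Tq [ 0.197  -0.5014  0.0219] open 0.0074 q6 -0.11
```

arm_command:
  steps:
    - [[0,0,-0.001],[0,0,0],0]
    - [[0,0,-0.0015],[0,0,0],0]

```text
t: 12.9
tool_pos: [0.4592, 0.1391, 0.0194]
tool_rot: [-1.312, 1.02, -1.027]
contact_force: [3.8, 1.8, -0.3]
opening: 0.0071
```

```bash
python3 -c "
from go import *
state()"
```

```text
t 12.9 tcp [0.4592 0.1391 0.0194] phi 0.2487 F [ 3.752   1.7507 -0.2912] Tq [ 0.199  -0.666   0.0485] open 0.0071 q6 -0.11
```

arm_command:
  steps:
    - [[0,0,-0.001],[0,0,0],0]
    - [[0,0,-0.002],[0,0,0],0]

```text
t: 13.1
tool_pos: [0.4592, 0.1389, 0.0201]
tool_rot: [-1.308, 1.017, -1.029]
contact_force: [10.2, 2.8, -4.5]
opening: 0.0076
```

```bash
python3 -c "
from go import *
state()
b=shot('side')
cv2.imwrite('pics/s8.png',cv2.resize(b['img'][200:300,180:300],(720,600))[:,:,::-1])
"
```

```text
t 13.1 tcp [0.4592 0.1389 0.0201] phi 0.2485 F [10.2182  2.813  -4.4571] Tq [ 0.4219 -1.5797  0.1377] open 0.0076 q6 -0.111
```

View pics/s8.png

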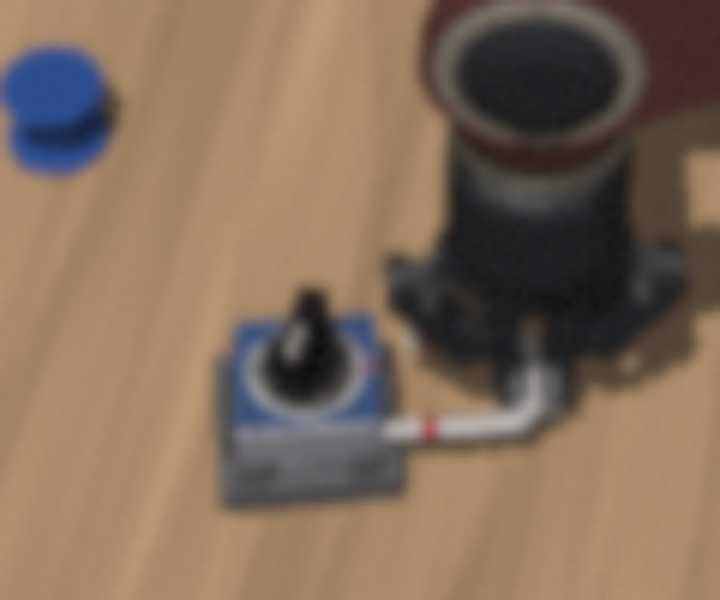

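arm_command:
  steps:
    - [[0,0,0],[0,0,0],0.3]
    - [[0,0,0],[0,0,0],0.3]
    - [[0,0,0],[0,0,0],0.3]
    - [[0,0,0],[0,0,0],0.3]
  force: 25

```text
t: 13.55
tool_pos: [0.4583, 0.1388, 0.0195]
tool_rot: [-1.309, 1.018, -1.028]
contact_force: [0.2, -0.5, -0.6]
opening: 0.0257
```

```bash
python3 -c "
from go import *
to((.4592,.1389,.11),-.04)"
```

```text
t 13.55 tcp [0.4583 0.1388 0.0195] phi 0.2486 F [ 0.2376 -0.5176 -0.5993] Tq [-0.0357  0.0698  0.0027] open 0.0257 q6 -0.111
shift [ 0.0001 -0.0905  0.0017] turn [-0.5466 16.5338 -0.0592]
```

Released cleanly; raise.

arm_command:
  steps:
    - [[0,-0.03,0],[0,0,0],0.3]
    - [[0,-0.07,0],[0,0,0],0.3]
    - [[0,-0.1,0.001],[-0.5,4,0],0.5]
    - [[0,-0.105,0.001],[-0.5,10,0],0.5]
    - [[0,-0.105,0.001],[-0.5,16.5,0],0.5]

```text
t: 14.05
tool_pos: [0.4594, 0.139, 0.1267]
tool_rot: [-1.184, 1.239, -1.242]
contact_force: [-0.2, 0.5, 0.5]
opening: 0.0428
```

```bash
python3 -c "
from go import *
to((.555,.1627,.125),-.04)
b=shot('side')
cv2.imwrite('pics/s9.png',cv2.resize(b['img'][200:300,180:300],(720,600))[:,:,::-1])
import pickle;pickle.dump(b,open('b9.pkl','wb'))
"
```

```text
t 14.05 tcp [0.4594 0.139  0.1267] phi -0.0439 F [-0.231   0.4754  0.4545] Tq [-0.0465  0.0043 -0.0478] open 0.0428 q6 0.182
shift [-0.0279  0.0021  0.0944] turn [-0.2321 -0.2217 -0.0996]
```

View pics/s9.png

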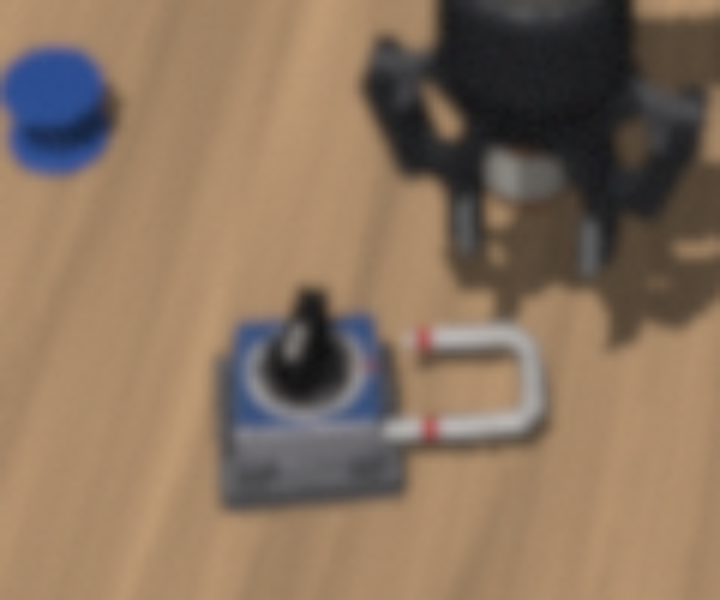

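arm_command:
  steps:
    - [[-0.014,0,0.047],[0,0,0],0.5]
    - [[-0.0275,0.0,0.093],[-0.2,0,0],0.5]
    - [[-0.0275,0.02,0.093],[-0.2,0,0],0.5]
    - [[-0.0275,0.02,0.093],[-0.2,0,0],0.5]

```text
t: 14.5
tool_pos: [0.5511, 0.1617, 0.102]
tool_rot: [-1.194, 1.249, -1.238]
contact_force: [0.2, -1.3, -0.5]
opening: 0.0428
```

```bash
python3 -c "
from go import *
to((.554,.163,.06),-.04)
b=shot('side')
cv2.imwrite('pics/s10.png',cv2.resize(b['img'][200:300,180:300],(720,600))[:,:,::-1])
"
```

```text
t 14.5 tcp [0.5511 0.1617 0.102 ] phi -0.0453 F [ 0.1962 -1.3061 -0.4886] Tq [ 0.0161  0.0308 -0.0123] open 0.0428 q6 0.2
shift [-0.0015  0.042   0.0032] turn [ 0.5052 -0.3026  0.0103]
```

View pics/s10.png

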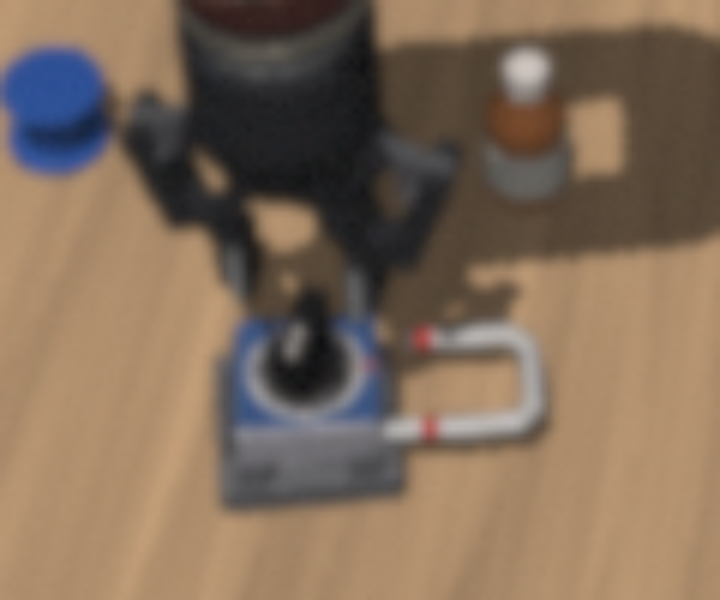

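Bar (≈310,300) sits between the fingers (235 and 360). Descend.

arm_command:
  steps:
    - [[-0.0015,0.015,0.003],[0.5,0,0],0.5]
    - [[-0.0015,0.03,0.003],[0.5,0,0],0.5]
    - [[-0.0015,0.038,0.003],[0.5,0,0],0.5]
    - [[-0.0015,0.041,0.003],[0.5,0,0],0.5]
    - [[-0.0015,0.041,0.003],[0.5,0,0],0.5]

```text
t: 15.05
tool_pos: [0.5533, 0.163, 0.0619]
tool_rot: [-1.187, 1.242, -1.243]
contact_force: [0.3, 0.9, 0.2]
opening: 0.0425
```

```bash
python3 -c "
from go import *
to((.554,.163,.061),-.04)"
```

```text
t 15.05 tcp [0.5533 0.163  0.0619] phi -0.0454 F [0.3273 0.9086 0.2073] Tq [-0.0631 -0.0365 -0.0172] open 0.0425 q6 0.203
shift [-0.      0.0009  0.0007] turn [-0.0321 -0.3072 -0.0008]
```

arm_command:
  steps:
    - [[0,0.001,0],[0,0,0],0]
    - [[0,0.001,0],[0,0,0],0]
    - [[0,0.001,0],[0,0,0],0]
    - [[0,0.001,0],[0,0,0],0]
    - [[0,0.001,0],[0,0,0],0]
  force: 60

```text
t: 15.55
tool_pos: [0.5543, 0.1631, 0.0617]
tool_rot: [-1.185, 1.24, -1.244]
contact_force: [2.6, -0.4, 1.1]
opening: 0.013
```

```bash
python3 -c "
from go import *
state()"
```

```text
t 15.55 tcp [0.5543 0.1631 0.0617] phi -0.0453 F [ 2.6145 -0.4102  1.0549] Tq [ 0.0112 -0.4955  0.024 ] open 0.013 q6 0.203
```

Lift slowly, straight up.

arm_command:
  steps:
    - [[0,-0.008,0],[0,0,0],0]
    - [[0,-0.016,0],[0,0,0],0]
    - [[0,-0.026,0],[0,0,0],0]
    - [[0,-0.038,0],[0,0,0],0]
    - [[0,-0.05,0],[0,0,0],0]

```text
t: 16.05
tool_pos: [0.5536, 0.163, 0.1125]
tool_rot: [-1.186, 1.241, -1.243]
contact_force: [0.3, 0.1, -5.0]
opening: 0.0128
```

```bash
python3 -c "
from go import *
state()
b=shot('side')
cv2.imwrite('pics/s11.png',cv2.resize(b['img'][180:300,180:300],(600,600))[:,:,::-1])
"
```

```text
t 16.05 tcp [0.5536 0.163  0.1125] phi -0.0453 F [ 0.3261  0.108  -4.9847] Tq [ 0.021  -0.0758  0.0153] open 0.0128 q6 0.203
```

View pics/s11.png

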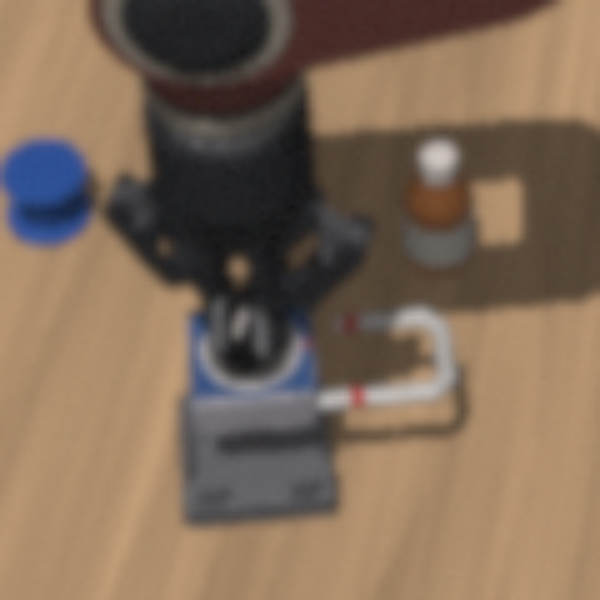

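```bash
python3 -c "
from go import *
to((.614,-.205,.2),-.045)"
```

```text
t 16.1 tcp [0.5553 0.1633 0.1153] phi -0.0453 F [ 1.5707  0.1415 -1.7552] Tq [-0.0253 -0.0789 -0.0331] open 0.0129 q6 0.203
shift [ 0.3652 -0.0846  0.0758] turn [-0.3614 -0.017  -0.0585]
```

arm_command:
  steps:
    - [[0,-0.02,0],[0,0,0],0]
    - [[0,-0.045,0],[0,0,0],0]
    - [[0,-0.07,0],[0,0,0],0]
    - [[0.015,-0.085,0.003],[0,0,0],0]
    - [[0.04,-0.085,0.008],[0,0,0],0]

```text
t: 16.6
tool_pos: [0.5626, 0.1231, 0.2044]
tool_rot: [-1.178, 1.232, -1.245]
contact_force: [1.3, 0.1, -5.1]
opening: 0.0126
```

arm_command:
  steps:
    - [[0.03,0,0.006],[0,0,0],0]
    - [[0.06,0,0.012],[0,0,0],0]
    - [[0.09,0,0.019],[0,0,0],0]
    - [[0.12,0,0.025],[0,0,0],0]
    - [[0.15,0,0.031],[0,0,0],0]

```text
t: 17.1
tool_pos: [0.5867, -0.0301, 0.2043]
tool_rot: [-1.179, 1.233, -1.246]
contact_force: [1.3, -0.3, -4.7]
opening: 0.0125
```

```bash
python3 -c "
from go import *
to((.614,-.205,.2),-.045)"
```

```text
t 17.1 tcp [ 0.5867 -0.0301  0.2043] phi -0.0434 F [ 1.2563 -0.271  -4.6577] Tq [ 0.0291 -0.0477 -0.041 ] open 0.0125 q6 -0.136
shift [0.1736 0.0045 0.0348] turn [-0.6642  0.0908 -0.0879]
```

arm_command:
  steps:
    - [[0.03,0,0.006],[0,0,0],0]
    - [[0.06,0,0.012],[-0.3,0,0],0]
    - [[0.09,0,0.018],[-0.6,0,0],0]
    - [[0.12,0,0.024],[-0.6,0,0],0]
    - [[0.145,0,0.029],[-0.6,0,0],0]

```text
t: 17.6
tool_pos: [0.6087, -0.1786, 0.2041]
tool_rot: [-1.187, 1.243, -1.241]
contact_force: [0.3, 0.5, -5.4]
opening: 0.013
```

```bash
python3 -c "
from go import *
to((.614,-.205,.168),-.045)"
```

```text
t 17.6 tcp [ 0.6087 -0.1786  0.2041] phi -0.0446 F [ 0.3149  0.4698 -5.4384] Tq [ 0.0607 -0.0665 -0.0064] open 0.013 q6 -0.359
shift [0.0262 0.0361 0.0064] turn [ 0.002   0.0227 -0.072 ]
```

arm_command:
  steps:
    - [[0.012,0.01,0.003],[0,0,0],0]
    - [[0.022,0.02,0.006],[0,0,0],0]
    - [[0.026,0.03,0.006],[0,0,0],0]
    - [[0.026,0.036,0.006],[0,0,0],0]
    - [[0.026,0.036,0.006],[0,0,0],0]

```text
t: 18.1
tool_pos: [0.6124, -0.2033, 0.1657]
tool_rot: [-1.189, 1.246, -1.237]
contact_force: [-1.0, 0.8, -5.3]
opening: 0.0125
```

```bash
python3 -c "
from go import *
to((.614,-.205,.168),-.045)
b=shot('side');c=shot('top')
cv2.imwrite('pics/s12.png',cv2.resize(b['img'],(800,600))[:,:,::-1])
cv2.imwrite('pics/s12c.png',cv2.resize(b['img'][100:220,170:290],(600,600))[:,:,::-1])
cv2.imwrite('pics/t12.png',cv2.resize(c['img'],(800,600))[:,:,::-1])
"
```

```text
t 18.1 tcp [ 0.6124 -0.2033  0.1657] phi -0.0437 F [-0.9857  0.7604 -5.3437] Tq [ 0.0915 -0.0482 -0.0567] open 0.0125 q6 -0.393
shift [ 0.0016 -0.0024  0.0016] turn [ 0.2167  0.0767 -0.1865]
```

View pics/s12c.png

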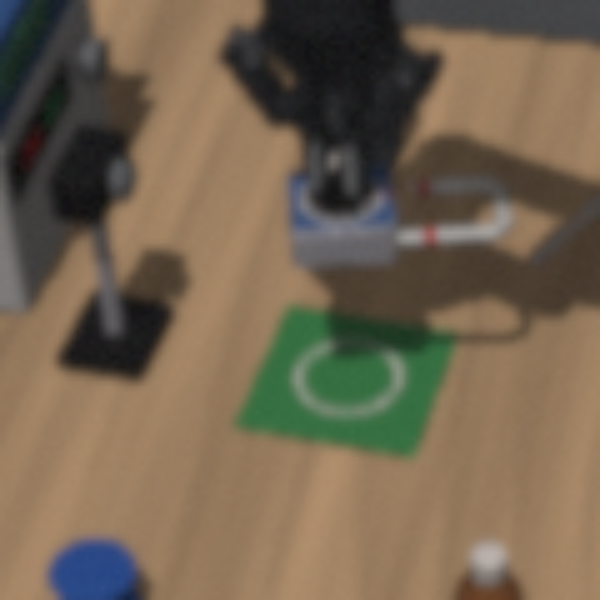

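View pics/t12.png

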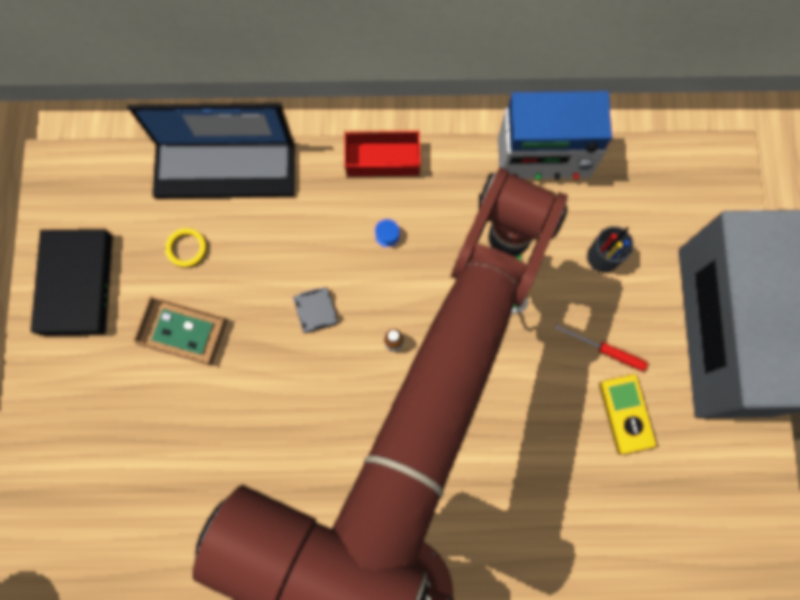

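View pics/s12.png

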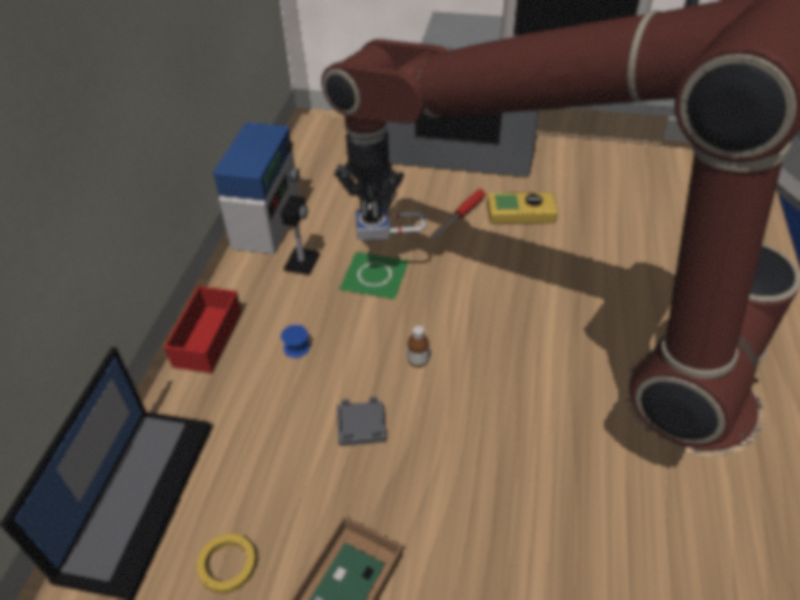

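arm_command:
  steps:
    - [[0.001,-0.002,0.001],[0.2,0,-0.2],0]
    - [[0.001,-0.002,0.001],[0.2,0,-0.2],0]
    - [[0.001,-0.002,0.001],[0.2,0,-0.2],0]
    - [[0.001,-0.002,0.001],[0.2,0,-0.2],0]
    - [[0.001,-0.002,0.001],[0.2,0,-0.2],0]

```text
t: 18.7
tool_pos: [0.6145, -0.2048, 0.17]
tool_rot: [-1.187, 1.238, -1.244]
contact_force: [0.8, -1.0, -4.1]
opening: 0.0126
```

```bash
python3 -c "
from go import *
o,M=state();print(o['dq'],M[:,1])
b=shot('side')
cv2.imwrite('pics/s13c.png',cv2.resize(b['img'][100:220,170:290],(600,600))[:,:,::-1])
o,M=state();print(o['dq'])
"
```

```text
t 18.7 tcp [ 0.6145 -0.2048  0.17  ] phi -0.0434 F [ 0.8309 -1.0286 -4.0707] Tq [-0.0401 -0.0136  0.0302] open 0.0126 q6 -0.393
[ 0.     -0.0007  0.0002  0.0001 -0.0017  0.0003] [ 0.003 -0.002 -1.   ]
t 18.75 tcp [ 0.6145 -0.2048  0.1699] phi -0.0435 F [-0.5221 -0.5191 -5.1588] Tq [ 0.0392 -0.0158 -0.0146] open 0.0123 q6 -0.393
[ 0.0002  0.003   0.0018  0.0026 -0.0013 -0.0011]
```

View pics/s13c.png

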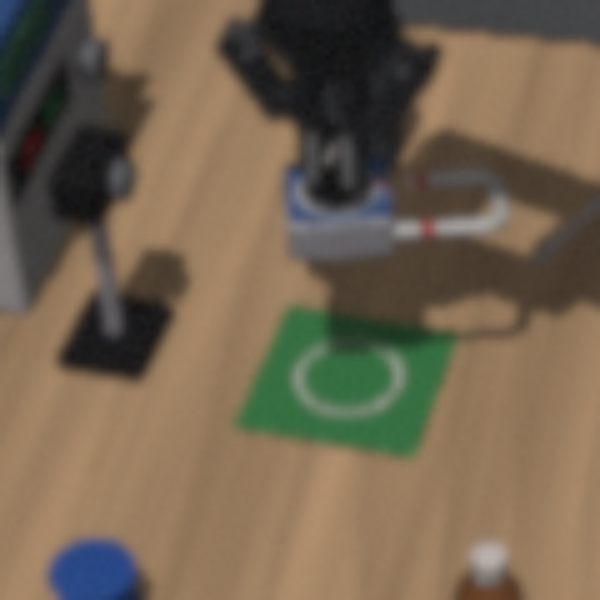

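```bash
python3 -c "
from h import *
print(ctrl.finish_job())"
```

```text
the job is handed in; nothing more can be done
None
```

The lock is open and I handed the job in at about 18.8 s, with the gripper holding it by the dial's bar over the middle of the green mat.

- **Dial:** I turned it clockwise in small steps until the shackle clicked out. The wrist torque did not show the click. I saw it in the side picture, as red bands on the legs, and stopped there after turning slightly past it. The axis torque stayed under 0.15 N m throughout, so the dial was not forced.
- **Shackle:** With the lock still in its cradle, I gripped the cross bar and pulled. The force rose to about 10 N and the tool stopped moving, which I took as the stop. The side picture agrees, at about 24 to 26 mm out.
- **Final hold:** The measured tool position is (0.6145, -0.205, 0.170) m, against a mat centre I measured at (0.614, -0.205) m. That puts the lock's underside at about 0.128 m and its body centre at about 0.143 m, next to the lens at 0.140 m.
- **Last checks:** The last pictures show the dial facing up, the shackle out, nothing else touching the lock, and the other things where they were. The arm was still and carried about 5 N, the lock's weight. None of these last checks failed or disagreed.

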